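Unlock the seed doser and hold its shutter at the third click

ROBOT

A 7-joint arm with a two-finger parallel gripper is mounted at the origin on the work surface. World frame = base frame: x ahead of the robot, y to its left, z up, the work surface at z = 0. Lengths are in mm, angles in rad, forces in N, time in s.
With the tool pointing down it reaches from about 400 to 875 mm from the base axis. Payload 19.3 kg.
Tool frame: the origin (TCP) lies between the finger pads; the fingertips stand 22 mm ahead of it and the grasp point (between the pads) lies 3 mm ahead of it; z points along the fingers, y is the line along which they close (so a half turn about z gives the same grasp; the last joint's range is limited). The gripper opens to 85 mm and grips with 20 to 120 N. Pads are 22 mm wide; open, the fingers measure 114 mm over their backs; the gripper's body (76 mm by 85 mm) begins 54 mm behind the grasp point. The pads swing forward as they close: fully open they stand 13 mm farther back than shut.
Start: joints at [1.236, 0.521, -0.036, 1.599, 0.021, 1.021, -0.113], TCP at [163.545, -603.215, 253.291] pointing down, gripper open.
Joint ranges: [-2.91, 2.91], [-0.3, 2.13], [-1.5, 1.42], [0.17, 2.43], [-1.26, 4.41], [0.16, 1.93], [-2.52, 2.52]. Speed limits (rad/s): [1.89, 1.89, 2.39, 2.39, 3.01, 3.01, 3.01].

INTERFACE

Orientations are given as a rotation vector (axis times angle).
In Python, from station import observe, viewer, ctrl gives the robot as it stands. The module is installed in compiled form; this text tells all that it offers.
- The arm moves only by the tool step_arm, never from a script. Its argument "motion" is a list of rows, each an object with "delta_pos": the shift along the world's x, y, z normalised to -1 to 1, where 1 is 0.15 m, a list of three; "turn": the turn about the world's z normalised to -1 to 1, where 1 is 90 degrees; "claw": the opening, from -1 (shut) to 1 (fully open). A call has 1 to 12 rows; each row is the pose to reach, as a shift and turn from the pose commanded when the call began; what a row does not reach only later rows make up. A row lasts 1/8 s, in which the tool goes at most 62.5 mm and 10.7 degrees, less where a joint would pass 70% of its speed; a pose out of reach is approached as far as the arm can. A call with a number of a shift or a turn outside -1 to 1 is refused whole. A call with a gripper value outside its range is refused whole. The fingers move at their own pace and stop on an object; "grip_force" is the grip in N (left out, the last holds). Time passes only in rows, so rows that repeat a pose let the fingers close. It gives the time, the measured TCP pose, the force, the opening and the grip force at its end, in the units of the state.
- observe(): the state, without advancing time (a new reading comes with each control period).
- viewer.snapshot(name): name is "scene" or "side" or "wrist"; returns a dict with "image" (400x640x3 uint8, red, green, blue), "z_map" (400x640 float32, mm along the optical axis (not along the pixel's ray), 0 where there is no reading), "fx", "fy", "cx", "cy" (pixels), "xyz" and "rotation" of the camera in the world; the wrist camera has in their place "hand_eye" (4x4, takes a point from camera to tool coordinates, whose origin is the TCP and whose axes are the flange's). Camera axes: x right, y down, z forward; pixel columns grow to the right and rows downward; lengths in mm; the calibration is good to about 2 mm. A picture is of the moment at which its call begins: read the wrist's pose just before it.
- ctrl.sign_off(): hands the job in; it is judged then, once.
The state is a dict: "time_s": time; "joints": joint angles; "dq": joint speeds; "joint_torque": joint torques, N m; "tcp_pos": TCP position; "orientation": TCP orientation; "ft_force": force on the tool from outside, world axes, zero at the start; "wrist_torque": the same for the moment, N m; "grip_width": finger opening in mm; "grip_force": force on a finger pad.
Only numpy, scipy, OpenCV 4.12 (cv2) and the standard library are available. Lean on these libraries where they do the work, as an engineer would, in place of code of your own. Each camera call takes 0.05 s, during which the arm holds its last target. There are 200 camera calls.

TASK

Pull the wooden-handled lock pin up out of the seed doser and stand it in the white cup, without knocking over the cup or disturbing the other things on the counter. Then grip the doser's dial by its bar, turn it clockwise, counting the clicks, to the third stop after home and no further, and finish still gripping it there: the dial is sprung and runs back to home if let go.

Things in the scene. Friction and masses are not known exactly. Their poses are not given: they have to be found in the camera images.
- doser: Seed doser, fixed: aluminium housing 220 x 220 mm, 85 mm high, the dial in the middle of its top. Origin on the dial's axis at counter height, z up. On its +x side a covered steel hopper 195 mm wide, from 102 to 268 mm from the dial's axis, at most 139 mm high; on its -y side a chute out to 170 mm, at most 75 mm high. At home the dial's pointer lies along the doser's -x.
- home_tick (a point): On the housing top, 76 mm from the dial's axis: middle of the longest of six black tick lines, which marks home. The five shorter ticks follow clockwise round the dial every 24 degrees, one per click stop; the dial's pointer points at them.
- dial (a joint): Dial angle, rad: 0 at home (end stop), grows clockwise from above, to 2.094. Clicks every 24 degrees: 0.419, 0.838, third 1.257, 1.676. A spring turns it home (0.08 Nm at home, 0.13 at the third); clicks add +-0.06 Nm, lowest just before a stop, highest just after: grip with 25 N or more. Released, it runs home from any stop. The pin in its bore blocks it.
- dial_grip (a point): Black upright bar on the dial, 60 mm long (x), 14 mm thick (y); origin on the dial's axis at gripping height, 124 mm above the counter, z up. Bar top 12 mm above the origin; it stands on a 60 mm wide disc 24 mm below the origin. Turns with the dial: clockwise lowers its yaw. Its -x end points as the pointer, a flat arm reaching 60 mm from the axis at disc height.
- pin: Lock pin, 165 mm long, about 70 g: steel rod 10 mm thick, turned wooden handle 22 mm thick from 95 to 165 mm above the foot. Origin at the foot, z along the pin to the handle. At the start it stands upright, 50 mm deep in a 12 mm bore in the doser's top beside the dial's pointer, handle top 200 mm above the counter.
- pin_handle (a point): Middle of the pin's wooden handle, 130 mm above its foot, where to grip; at the start about 165 mm above the counter.
- pin_bore (a point): Mouth of the pin's bore in the doser's top, 85 mm above the counter.
- cup: White ceramic cup, loose, about 500 g, round, no handle, empty, 100 mm high, mouth 90 mm across outside, walls 4 mm, narrower at the foot. Origin at the centre of its underside, z up.
- cup_in (a point): Centre of the cup's inner floor.
- loaf: Brown bread loaf, 130 x 85 x 75 mm, bystander. Origin at the centre of its underside.
- jar: Glass jar with steel cap, 76 mm across, 110 mm high, bystander. Origin at the centre of its underside.
- bowl: White plastic bowl, 120 mm across, 55 mm high, bystander. Origin at the centre of its underside.
- scraper: Dough scraper lying flat, steel blade with wooden back, 120 x 100 x 24 mm, bystander. Origin at its underside.
Mind the look-alikes: they are no part of the job. There is more than one size of the pin; the one meant has the size given above. What is shaped like the cup but blue is not meant.

How it is judged (in metres and radians):
On the way, in this order (a step that is already met when the one before it is completed fails the run):
1. the lock pin stands in the cup, let go, with the dial still at home (z of pin in the frame of cup below 0.03 m and horizontal distance between pin and cup_in below 0.04 m and angle between pin's own z axis and vertical below 0.9 rad and contact force between the fingers and pin below 0.1 N and value of joint dial below 0.15 rad), for 0.2 s.
2. the dial has been turned to its third stop by its bar (value of joint dial between 1.117 and 1.397 rad and contact force between the fingers and dial above 2 N), for 0.2 s.
At the end, for the whole second after the job is handed in: The fingers still grip the dial's bar (over 2 N) and hold the dial still within 8 degrees (0.14 rad) of its third stop (1.257 rad); the lock pin stands at rest in the upright cup, its foot within 30 mm of the height of the cup's underside and within 40 mm of the cup's axis (all of step 2 and velocity of joint dial between -0.1 and 0.1 rad/s and contact force between pin and dial below 0.1 N and z of pin in the frame of cup below 0.03 m and horizontal distance between pin and cup_in below 0.04 m and angle between pin's own z axis and vertical below 0.9 rad and height (world z) of cup below 0.01 m and angle between cup's own z axis and vertical below 0.1 rad and linear speed of pin below 0.05 m/s); the arm keeps its last pose, push and grip.
It fails at once if the dial is turned past the third stop towards the fourth (over 1.5 rad) (value of joint dial above 1.5 rad).
It fails at once if the cup is knocked over (angle between cup's own z axis and vertical above 0.5 rad).
It fails at once if a bystander is pushed more than 30 mm (distance of any of loaf, jar, bowl, scraper from where it was at the start of the episode above 0.03 m).
It also fails if it takes over 53 s, if anything falls off the work surface, if the arm or the gripper's body presses on something with over 40 N, if the wrist force passes 120 N, or if a joint passes its speed limit or range.

## Working session

There is one attempt and no reset: what is moved stays moved. The work goes in short steps, Python scripts to look and compute and a tool call to move; the robot and the scene stay as the last step left them, time stands still between calls to the robot, and variables do not carry over. Pictures are saved under pics/ and viewed, at most 10 in all, crops included, and the job is handed in when it is done.

Besides the shell and the picture viewer there is one more tool, called after "Call:" as name(argument=value, ...), one argument or row to a line, values as JSON. step_arm: Moves the arm, as the interface text tells. Its arguments: {"type":"object","properties":{"motion":{"type":"array","items":{"type":"object","properties":{"delta_pos":{"type":"array","items":{"type":"number"}},"turn":{"type":"number"},"claw":{"type":"number"}}}},"grip_force":{"type":"number"}},"required":["motion"]}

```bash
mkdir -p pics
cat > h.py <<'E'
import numpy as np, cv2
from station import observe, viewer, ctrl
from scipy.spatial.transform import Rotation as R
def snap(n):
    o=observe(); s=viewer.snapshot(n)
    if 'hand_eye' in s:
        T=np.eye(4);T[:3,:3]=R.from_rotvec(o['orientation']).as_matrix();T[:3,3]=o['tcp_pos']
        T=T@np.array(s['hand_eye']); s['Rm']=T[:3,:3]; s['t']=T[:3,3]
    else:
        r=np.array(s['rotation']); s['Rm']=r if r.shape==(3,3) else R.from_rotvec(r).as_matrix() if r.size==3 else R.from_quat(r).as_matrix(); s['t']=np.array(s['xyz'])
    return s
def cloud(s):
    v,u=np.mgrid[:400,:640]; z=s['z_map']
    P=np.stack([(u-s['cx'])/s['fx']*z,(v-s['cy'])/s['fy']*z,z],-1)
    P=P@s['Rm'].T+s['t']; P[z==0]=np.nan; return P
def ray(s,u,v,h):
    d=s['Rm']@np.array([(u-s['cx'])/s['fx'],(v-s['cy'])/s['fy'],1]); return s['t']+d*(h-s['t'][2])/d[2]
def save(s,n): cv2.imwrite('pics/'+n,s['image'][:,:,::-1])
E
python3 - <<'E'
from h import *
import pickle
for n in ['scene','side']:
    s=snap(n); save(s,n+'1.png'); pickle.dump(s,open(n+'.pkl','wb')); print(n,s['t'],s['Rm'].round(2).tolist(),s['fx'])
o=observe();print(o)
E
```

```text
scene [1058.79054917 -450.0016662  1319.67602807] [[0.63, 0.66, -0.41], [0.78, -0.53, 0.34], [0.01, -0.53, -0.85]] 460.58938613440597
side [406.75792967 833.19342834 859.74376911] [[-0.99, -0.07, 0.08], [-0.11, 0.68, -0.73], [-0.0, -0.73, -0.68]] 433.57656995225994
{'time_s': 0.1, 'joints': array([ 1.23579042,  0.5219312 , -0.03628633,  1.59993118,  0.02121136,
        1.02109887, -0.11276582]), 'dq': array([ 0.00053966, -0.00085298,  0.00049203, -0.0015842 , -0.00101981,
        0.00135997,  0.00139047]), 'joint_torque': array([ 4.12636946e-03, -9.28499651e+01,  1.98386304e+00, -3.70539558e+01,
        1.81082165e-02,  5.30977064e-03, -3.23482894e-07]), 'tcp_pos': array([ 163.44998493, -602.97081214,  252.80529949]), 'orientation': array([-3.11314852e+00, -4.14604846e-01,  3.55877973e-04]), 'ft_force': array([-0.13731227, -0.46031065, -0.43048346]), 'wrist_torque': array([-0.01674063,  0.02942322,  0.0677963 ]), 'grip_force': 0.0, 'grip_width': 85.58859547463486}
```

View pics/scene1.png

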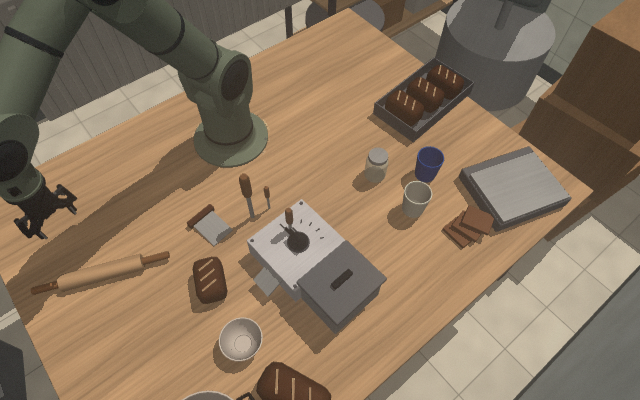

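View pics/side1.png

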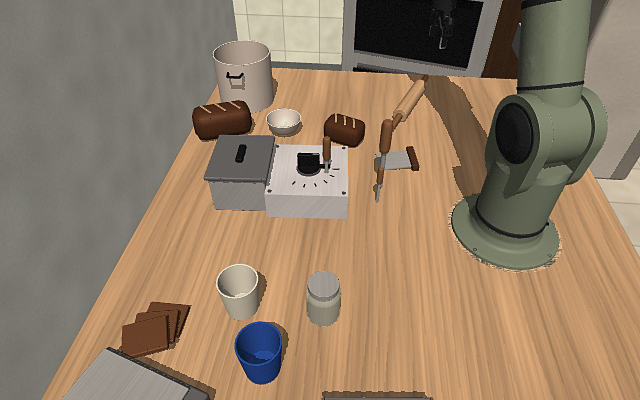

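The scene view shows the doser around (300,245) with the hopper to its lower right, the lock pin handle at (289,215), the white cup at (416,200), the blue decoy cup at (430,163), the jar at (377,165) and spare pins at (245,190) and (267,195). The side view shows the white cup at (240,290), the dial at (308,163) and the pin at (327,150).

Run:
```python
from h import *
import pickle
S={n:pickle.load(open(n+'.pkl','rb')) for n in ['scene','side']}
def box(n,u0,u1,v0,v1):
    P=cloud(S[n])[v0:v1,u0:u1].reshape(-1,3); return P[~np.isnan(P[:,0])]
C=[]
for n,b in [('scene',(240,390,190,335)),('side',(200,355,130,222))]:
    P=box(n,*b)
    T=P[(abs(P[:,2]-85)<5)]; r=cv2.minAreaRect(T[:,:2].astype(np.float32)); print(n,'housing',r,len(T))
    T=P[(P[:,2]>118)&(P[:,2]<145)]; print(' hopper etc med',np.median(T,0).round(1),cv2.minAreaRect(T[:,:2].astype(np.float32)))
    T=P[(P[:,2]>150)&(P[:,2]<205)]; print(' pin',np.mean(T,0).round(1),T.min(0).round(),T.max(0).round(),len(T))
for n,b in [('scene',(398,436,178,222)),('side',(212,265,258,325))]:
    P=box(n,*b); print(n,'cup zmax',np.percentile(P[:,2],99))
    T=P[(P[:,2]>92)&(P[:,2]<106)]; print(' rim',cv2.minEnclosingCircle(T[:,:2].astype(np.float32)),len(T))
for n,b in [('scene',(362,392,146,186)),('side',(303,345,268,327))]:
    P=box(n,*b);T=P[(P[:,2]>95)&(P[:,2]<125)];print(n,'jar',cv2.minEnclosingCircle(T[:,:2].astype(np.float32)),len(T))
for n,b in [('scene',(412,446,145,182)),('side',(232,285,318,385))]:
    P=box(n,*b);T=P[(P[:,2]>60)&(P[:,2]<125)];print(n,'blue',cv2.minEnclosingCircle(T[:,:2].astype(np.float32)),len(T))
for n,b in [('scene',(235,275,170,200)),('side',(375,393,115,185))]:
    P=box(n,*b);T=P[(P[:,2]>60)];print(n,'decoy pins',T.min(0).round(),T.max(0).round(),len(T))
```

```text
scene housing ((558.8287963867188, -94.98300170898438), (470.345703125, 221.6453399658203), 3.6437466144561768) 3770
 hopper etc med [720.5 -93.  127.5] ((564.9649658203125, -95.65191650390625), (473.8589782714844, 195.98292541503906), 3.8142237663269043)
 pin [ 433.3 -108.8  177. ] [ 325. -148.  150.] [496. -79. 205.] 152
side housing ((610.1450805664062, -89.80107116699219), (367.6866455078125, 227.5059051513672), 3.241577386856079) 3615
 hopper etc med [710.1 -72.8 126.6] ((637.9917602539062, -85.80021667480469), (327.2603759765625, 198.3820037841797), 3.5605344772338867)
 pin [483.5 -79.  178.3] [474. -93. 151.] [493. -72. 201.] 146
scene cup zmax 102.84346524853072
 rim ((635.2168579101562, 302.1967468261719), 47.21261215209961) 153
side cup zmax 100.77700226682283
 rim ((614.2852783203125, 336.7743835449219), 83.39725494384766) 390
scene jar ((454.2881164550781, 299.9111328125), 34.155460357666016) 290
side jar ((454.5370178222656, 303.94525146484375), 33.712284088134766) 757
scene blue ((566.5887451171875, 399.83111572265625), 83.7854995727539) 446
side blue ((563.9456176757812, 442.5946350097656), 45.336238861083984) 1151
scene decoy pins [ 316. -148.   66.] [346. -63. 238.] 304
side decoy pins [ 315. -140.   68.] [345. -57. 235.] 541
```

Run:
```python
from h import *
import pickle
S={n:pickle.load(open(n+'.pkl','rb')) for n in ['scene','side']}
for n in S:
    P=cloud(S[n]); im=S[n]['image'].max(-1)
    d=np.hypot(P[...,0]-537,P[...,1]+90)
    for lo,hi in [(128,145),(92,108)]:
        m=(d<70)&(P[...,2]>lo)&(P[...,2]<hi)&(im<70); T=P[m]
        print(n,lo,len(T),T.mean(0).round(1) if len(T) else '',cv2.minAreaRect(T[:,:2].astype(np.float32)) if len(T)>3 else '')
    m=(np.hypot(P[...,0]-483,P[...,1]+80)<25)&(P[...,2]>140)&(P[...,2]<210); T=P[m]; print(' pin',len(T),T.mean(0).round(1),T.min(0).round(),T.max(0).round(), 'cam',S[n]['t'])
```

```text
scene 128 76 [542.5 -98.2 134.9] ((535.3272705078125, -97.02140808105469), (59.50232696533203, 14.224739074707031), 4.310941219329834)
scene 92 171 [ 534.4 -105.9  100.1] ((525.0900268554688, -104.49851989746094), (82.03541564941406, 54.085105895996094), 25.75348472595215)
 pin 107 [488.3 -91.5 179.7] [ 476. -101.  141.] [496. -79. 205.] cam [1058.79054917 -450.0016662  1319.67602807]
side 128 104 [533.3 -89.7 133.9] ((518.3273315429688, -91.0503921508789), (23.03067398071289, 89.55868530273438), 84.6917495727539)
side 92 207 [527.9 -81.5  99.6] ((517.5917358398438, -80.84194946289062), (86.57320404052734, 30.154035568237305), 11.105326652526855)
 pin 169 [483.3 -78.9 173.7] [474. -93. 140.] [493. -72. 201.] cam [406.75792967 833.19342834 859.74376911]
```

Call:
step_arm(
  motion=[
    {"delta_pos":[0.4,0.4,0.4],"turn":0,"claw":1},
    {"delta_pos":[0.8,0.8,0.6],"turn":0,"claw":1},
    {"delta_pos":[1,1,0.8],"turn":-0.1,"claw":1},
    {"delta_pos":[1,1,1],"turn":-0.13,"claw":1},
    {"delta_pos":[1,1,1],"turn":-0.13,"claw":1},
  ],
)

```text
time_s: 0.72
tcp_pos: [316.1, -451.7, 406.0]
orientation: [3.137, 0.1, 0.004]
ft_force: [0.7, -0.7, -0.3]
grip_width: 85.0
grip_force: 0.0
```

Call:
step_arm(
  motion=[
    {"delta_pos":[0.26,0.35,0],"turn":0,"claw":1},
    {"delta_pos":[0.52,0.7,0],"turn":0,"claw":1},
    {"delta_pos":[0.75,1,0],"turn":0,"claw":1},
  ],
)

```text
time_s: 1.1
tcp_pos: [426.4, -302.1, 402.7]
orientation: [-3.14, -0.094, 0.001]
ft_force: [0.9, -0.9, -0.2]
grip_width: 85.3
grip_force: 0.0
```

Call:
step_arm(
  motion=[
    {"delta_pos":[0.13,0.35,0],"turn":0,"claw":1},
    {"delta_pos":[0.26,0.7,0],"turn":0,"claw":1},
    {"delta_pos":[0.37,1,0],"turn":0,"claw":1},
  ],
)

```text
time_s: 1.48
tcp_pos: [481.7, -151.8, 402.7]
orientation: [-3.14, -0.096, 0.001]
ft_force: [1.3, -1.0, -0.3]
grip_width: 85.8
grip_force: 0.0
```

Call:
step_arm(
  motion=[
    {"delta_pos":[0,0.3,-0.2],"turn":0,"claw":1},
    {"delta_pos":[0,0.43,-0.4],"turn":0,"claw":1},
    {"delta_pos":[0,0.43,-0.5],"turn":0,"claw":1},
    {"delta_pos":[0,0.43,-0.5],"turn":0,"claw":1},
  ],
)

```text
time_s: 1.98
tcp_pos: [481.2, -90.0, 327.6]
orientation: [-3.14, -0.093, 0.003]
ft_force: [-0.5, -0.8, -0.0]
grip_width: 85.2
grip_force: 0.0
```

Run:
```python
from h import *
s=snap('wrist'); save(s,'w1.png'); P=cloud(s); o=observe(); print(o['tcp_pos'],o['orientation'],s['t'])
m=(np.hypot(P[...,0]-485,P[...,1]+87)<28)&(P[...,2]>145)&(P[...,2]<210); T=P[m]; print('pin',len(T),T.min(0).round(1) if len(T) else '',T.max(0).round(1) if len(T) else '')
t=T[T[:,2]>190]
if len(t)>3: print(cv2.minEnclosingCircle(t[:,:2].astype(np.float32)))
m=(np.hypot(P[...,0]-535,P[...,1]+97)<40)&(P[...,2]>128)&(P[...,2]<142); T=P[m]; print('bar',len(T),cv2.minAreaRect(T[:,:2].astype(np.float32)) if len(T)>3 else '')
```

```text
[481.5811293  -90.02169805 328.41268608] [ 3.14008772e+00  9.27793062e-02 -6.67979433e-04] [547.8171462  -85.88097583 448.15205501]
pin 777 [475.1 -97.2 145.2] [495.1 -75.3 201.9]
((484.1714782714844, -86.25189208984375), 10.808862686157227)
bar 1019 ((534.3484497070312, -94.6517105102539), (59.556941986083984, 13.855417251586914), 3.4893147945404053)
```

Call:
step_arm(
  motion=[
    {"delta_pos":[0.017,0.025,-0.3],"turn":0,"claw":1},
    {"delta_pos":[0.017,0.025,-0.6],"turn":0,"claw":1},
    {"delta_pos":[0.017,0.025,-0.85],"turn":0,"claw":1},
    {"delta_pos":[0.017,0.025,-1],"turn":0,"claw":1},
    {"delta_pos":[0.017,0.025,-1],"turn":0,"claw":1},
    {"delta_pos":[0.017,0.025,-1],"turn":0,"claw":1},
  ],
)

```text
time_s: 2.78
tcp_pos: [484.9, -85.6, 179.6]
orientation: [3.14, 0.094, 0.003]
ft_force: [0.6, 0.1, -0.7]
grip_width: 85.5
grip_force: 0.0
```

Call:
step_arm(
  motion=[
    {"delta_pos":[0,0,-0.05],"turn":0,"claw":-1},
    {"delta_pos":[0,0,-0.05],"turn":0,"claw":-1},
    {"delta_pos":[0,0,-0.05],"turn":0,"claw":-1},
    {"delta_pos":[0,0,-0.05],"turn":0,"claw":-1},
    {"delta_pos":[0,0,-0.05],"turn":0,"claw":-1},
    {"delta_pos":[0,0,-0.05],"turn":0,"claw":-1},
    {"delta_pos":[0,0,-0.05],"turn":0,"claw":-1},
    {"delta_pos":[0,0,-0.05],"turn":0,"claw":-1},
  ],
  grip_force=40,
)

```text
time_s: 3.78
tcp_pos: [484.3, -85.1, 171.0]
orientation: [3.14, 0.095, 0.001]
ft_force: [0.1, -2.4, 6.2]
grip_width: 20.6
grip_force: 39.1
```

Call:
step_arm(
  motion=[
    {"delta_pos":[0,0,0.08],"turn":0,"claw":-1},
    {"delta_pos":[0,0,0.2],"turn":0,"claw":-1},
    {"delta_pos":[0,0,0.4],"turn":0,"claw":-1},
    {"delta_pos":[0,0,0.65],"turn":0,"claw":-1},
    {"delta_pos":[0,0,0.9],"turn":0,"claw":-1},
    {"delta_pos":[0,0,1],"turn":0,"claw":-1},
    {"delta_pos":[0,0,1],"turn":0,"claw":-1},
  ],
)

```text
time_s: 4.65
tcp_pos: [484.1, -84.9, 321.3]
orientation: [3.14, 0.095, 0.002]
ft_force: [-0.1, -0.4, -0.4]
grip_width: 20.6
grip_force: 39.1
```

Run:
```python
from h import *
s=snap('side'); P=cloud(s); save(s,'side2.png')
for z in range(150,300,15):
    T=P[(np.hypot(P[...,0]-485,P[...,1]+86)<25)&(abs(P[...,2]-z)<7.5)]; print(z,len(T),T.mean(0).round(1) if len(T) else '')
T=P[210:340,205:275].reshape(-1,3); T=T[(T[:,2]>94)&(T[:,2]<106)]; T=T[np.hypot(T[:,0]-635,T[:,1]-302)<60]
print('rim',cv2.minEnclosingCircle(T[:,:2].astype(np.float32)))
```

```text
150 0 
165 0 
180 1 [487.7 -82.5 187.2]
195 17 [483.8 -81.2 195.2]
210 20 [483.8 -81.6 209.5]
225 20 [484.1 -81.6 225.1]
240 20 [484.3 -81.1 240.3]
255 21 [484.3 -80.7 255.9]
270 19 [484.7 -81.8 269.9]
285 30 [483.7 -76.6 287.1]
rim ((637.2423706054688, 307.0428466796875), 45.431217193603516)
```

View pics/side2.png

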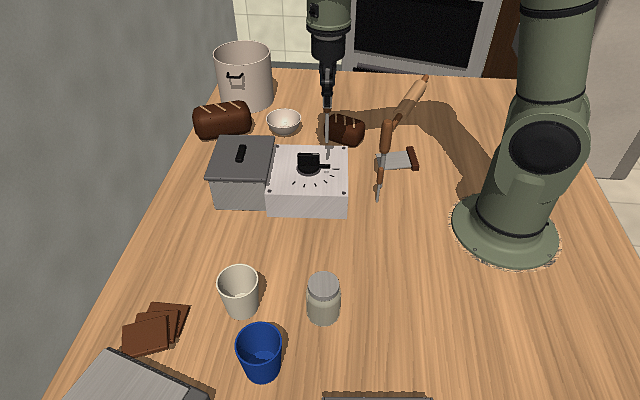

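The side view shows the pin hanging upright in the gripper with its tip at about (328,155) above the doser, the dial still at home, and the cup at (240,290).

Call:
step_arm(
  motion=[
    {"delta_pos":[0.1,0.25,0],"turn":0,"claw":-1},
    {"delta_pos":[0.22,0.58,0],"turn":0,"claw":-1},
    {"delta_pos":[0.36,0.92,0],"turn":0,"claw":-1},
    {"delta_pos":[0.39,1,0],"turn":0,"claw":-1},
  ],
)

```text
time_s: 5.2
tcp_pos: [542.5, 68.6, 319.0]
orientation: [-3.139, -0.102, 0.004]
ft_force: [-0.3, -0.4, -0.2]
grip_width: 21.1
grip_force: 39.2
```

Call:
step_arm(
  motion=[
    {"delta_pos":[0.13,0.33,0],"turn":0,"claw":-1},
    {"delta_pos":[0.26,0.66,0],"turn":0,"claw":-1},
    {"delta_pos":[0.36,0.92,0],"turn":0,"claw":-1},
    {"delta_pos":[0.39,1,0],"turn":0,"claw":-1},
  ],
)

```text
time_s: 5.7
tcp_pos: [600.8, 217.0, 318.8]
orientation: [3.14, 0.099, -0.004]
ft_force: [-0.6, -0.6, -0.6]
grip_width: 21.1
grip_force: 39.3
```

Call:
step_arm(
  motion=[
    {"delta_pos":[0.1,0.25,0],"turn":0,"claw":-1},
    {"delta_pos":[0.2,0.5,0],"turn":0,"claw":-1},
    {"delta_pos":[0.23,0.6,-0.05],"turn":0,"claw":-1},
    {"delta_pos":[0.23,0.6,-0.2],"turn":0,"claw":-1},
    {"delta_pos":[0.23,0.6,-0.2],"turn":0,"claw":-1},
    {"delta_pos":[0.23,0.6,-0.2],"turn":0,"claw":-1},
  ],
)

```text
time_s: 6.45
tcp_pos: [635.9, 304.1, 291.3]
orientation: [3.14, 0.093, 0.0]
ft_force: [-0.5, 0.1, 0.2]
grip_width: 20.7
grip_force: 39.3
```

Run:
```python
from h import *
s=snap('side'); P=cloud(s); save(s,'side3.png'); print(observe()['tcp_pos'])
for z in range(120,260,20):
    T=P[(np.hypot(P[...,0]-637,P[...,1]-304)<35)&(abs(P[...,2]-z)<10)]; print(z,len(T),T.mean(0).round(1) if len(T) else '')
s=snap('wrist'); save(s,'w2.png'); P=cloud(s); T=P[(abs(P[...,2]-99)<6)&(np.hypot(P[...,0]-637,P[...,1]-304)<60)]
print('rim',cv2.minEnclosingCircle(T[:,:2].astype(np.float32)),len(T))
```

```text
[635.96996143 304.35037842 291.69453456]
120 0 
140 0 
160 20 [634.4 307.2 164.1]
180 32 [634.4 307.4 180.3]
200 34 [634.2 307.2 200.3]
220 37 [634.3 307.8 220.4]
240 29 [634.1 307.8 238.5]
rim ((638.0966796875, 306.537109375), 44.69130325317383) 1367
```

View pics/w2.png

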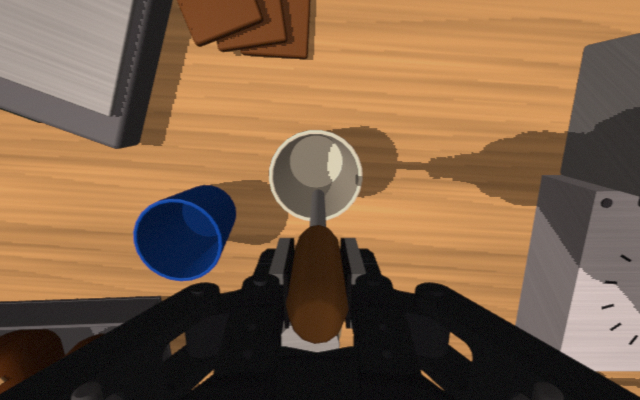

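The wrist view shows the pin rod tip at about (318,195) over the white cup's mouth centred at (316,175), and the blue cup is well clear at (185,240). I'm shifting 2 mm in x and y and lowering.

Call:
step_arm(
  motion=[
    {"delta_pos":[0.013,0.013,-0.15],"turn":0,"claw":-1},
    {"delta_pos":[0.013,0.013,-0.35],"turn":0,"claw":-1},
    {"delta_pos":[0.013,0.013,-0.55],"turn":0,"claw":-1},
    {"delta_pos":[0.013,0.013,-0.75],"turn":0,"claw":-1},
    {"delta_pos":[0.013,0.013,-0.87],"turn":0,"claw":-1},
    {"delta_pos":[0.013,0.013,-0.93],"turn":0,"claw":-1},
    {"delta_pos":[0.013,0.013,-0.93],"turn":0,"claw":-1},
  ],
)

```text
time_s: 7.42
tcp_pos: [637.7, 307.0, 151.6]
orientation: [-3.14, -0.095, -0.0]
ft_force: [-0.1, -0.5, -0.4]
grip_width: 20.7
grip_force: 39.3
```

Call:
step_arm(
  motion=[
    {"delta_pos":[0,0,-0.01],"turn":0,"claw":-1},
    {"delta_pos":[0,0,-0.02],"turn":0,"claw":-1},
    {"delta_pos":[0,0,-0.03],"turn":0,"claw":-1},
    {"delta_pos":[0,0,-0.03],"turn":0,"claw":-1},
  ],
)

```text
time_s: 7.92
tcp_pos: [637.5, 307.0, 146.8]
orientation: [3.14, 0.095, -0.0]
ft_force: [0.4, 0.7, -0.4]
grip_width: 20.9
grip_force: 39.3
```

Call:
step_arm(
  motion=[
    {"delta_pos":[0,0,-0.01],"turn":0,"claw":-1},
    {"delta_pos":[0,0,-0.02],"turn":0,"claw":-1},
    {"delta_pos":[0,0,-0.025],"turn":0,"claw":-1},
    {"delta_pos":[0,0,-0.025],"turn":0,"claw":-1},
  ],
)

```text
time_s: 8.43
tcp_pos: [637.5, 307.0, 143.0]
orientation: [3.14, 0.095, -0.0]
ft_force: [0.5, 0.1, -1.0]
grip_width: 20.8
grip_force: 39.3
```

Call:
step_arm(
  motion=[
    {"delta_pos":[0,0,0],"turn":0,"claw":-0.3},
    {"delta_pos":[0,0,0],"turn":0,"claw":0},
    {"delta_pos":[0,0,0],"turn":0,"claw":0.3},
    {"delta_pos":[0,0,0],"turn":0,"claw":0.7},
    {"delta_pos":[0,0,0],"turn":0,"claw":1},
    {"delta_pos":[0,0,0],"turn":0,"claw":1},
    {"delta_pos":[0,0,0],"turn":0,"claw":1},
  ],
)

```text
time_s: 9.3
tcp_pos: [637.6, 307.0, 143.0]
orientation: [-3.14, -0.095, -0.0]
ft_force: [0.7, 0.7, -0.7]
grip_width: 85.4
grip_force: 0.0
```

Call:
step_arm(
  motion=[
    {"delta_pos":[0,0,0.05],"turn":0,"claw":1},
    {"delta_pos":[0,0,0.15],"turn":0,"claw":1},
    {"delta_pos":[0,0,0.35],"turn":0,"claw":1},
    {"delta_pos":[0,0,0.6],"turn":0,"claw":1},
    {"delta_pos":[0,0,0.85],"turn":0,"claw":1},
    {"delta_pos":[0,0,1],"turn":0,"claw":1},
    {"delta_pos":[0,0,1],"turn":0,"claw":1},
  ],
)

```text
time_s: 10.18
tcp_pos: [638.1, 307.4, 296.1]
orientation: [-3.138, -0.095, -0.006]
ft_force: [0.7, 0.1, -1.1]
grip_width: 85.6
grip_force: 0.0
```

Run:
```python
from h import *
s=snap('wrist'); save(s,'w3.png'); P=cloud(s); T=P[(abs(P[...,2]-99)<6)&(np.hypot(P[...,0]-637,P[...,1]-304)<60)]
print('rim',cv2.minEnclosingCircle(T[:,:2].astype(np.float32)),len(T))
```

```text
rim ((638.0194702148438, 306.504150390625), 44.788394927978516) 1405
```

View pics/w3.png

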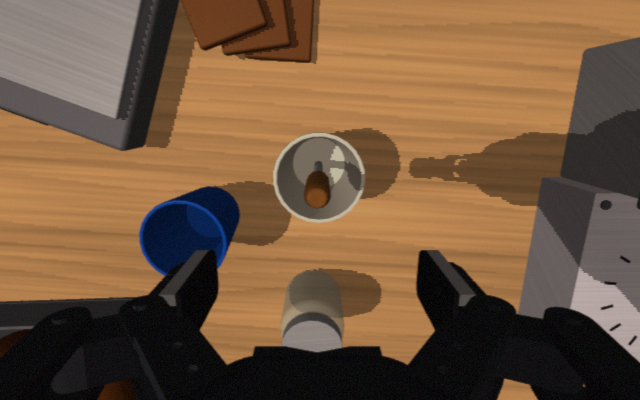

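The wrist view shows the pin standing upright near the middle of the unmoved white cup (handle top at (317,192)), released. Next I go back over the dial.

Call:
step_arm(
  motion=[
    {"delta_pos":[-0.08,-0.3,0],"turn":0,"claw":1},
    {"delta_pos":[-0.17,-0.65,0],"turn":0,"claw":1},
    {"delta_pos":[-0.26,-1,0],"turn":0,"claw":1},
  ],
)

```text
time_s: 10.6
tcp_pos: [597.6, 155.3, 292.3]
orientation: [3.14, 0.095, -0.002]
ft_force: [0.9, -0.5, -0.8]
grip_width: 85.5
grip_force: 0.0
```

Call:
step_arm(
  motion=[
    {"delta_pos":[-0.09,-0.35,0],"turn":0,"claw":1},
    {"delta_pos":[-0.18,-0.7,0],"turn":0,"claw":1},
    {"delta_pos":[-0.26,-1,0],"turn":0,"claw":1},
  ],
)

```text
time_s: 10.98
tcp_pos: [558.5, 4.8, 292.6]
orientation: [3.14, 0.094, -0.002]
ft_force: [0.9, 0.1, 0.1]
grip_width: 85.6
grip_force: 0.0
```

Call:
step_arm(
  motion=[
    {"delta_pos":[-0.08,-0.35,0],"turn":0,"claw":1},
    {"delta_pos":[-0.17,-0.68,0],"turn":0,"claw":1},
    {"delta_pos":[-0.17,-0.68,0],"turn":0,"claw":1},
    {"delta_pos":[-0.17,-0.68,0],"turn":0,"claw":1},
  ],
)

```text
time_s: 11.48
tcp_pos: [533.9, -94.6, 292.7]
orientation: [-3.14, -0.095, 0.001]
ft_force: [0.5, 0.5, -0.2]
grip_width: 85.7
grip_force: 0.0
```

Run:
```python
from h import *
s=snap('wrist'); save(s,'w4.png'); P=cloud(s); o=observe(); print(o['tcp_pos'],o['orientation'],o['joints'].round(2))
m=(np.hypot(P[...,0]-535,P[...,1]+97)<40)&(P[...,2]>128)&(P[...,2]<142); T=P[m]; print('bar',len(T),cv2.minAreaRect(T[:,:2].astype(np.float32)))
```

```text
[534.06787261 -94.06111111 292.76616587] [-3.13951073e+00 -9.67942088e-02  6.42289948e-04] [ 0.34  0.37 -0.36  1.76  0.14  1.04 -1.58]
bar 1112 ((535.364013671875, -94.45690155029297), (58.88536834716797, 13.888152122497559), 3.8559768199920654)
```

The bar is confirmed at (535,-94.5), yaw 3.7°. Joint 7 is at -1.58, so turning clockwise by 72° would pass its limit. I'll turn the tool by half a turn first.

Call:
step_arm(
  motion=[
    {"delta_pos":[0,0,0],"turn":0.1,"claw":1},
    {"delta_pos":[0,0,0],"turn":0.21,"claw":1},
    {"delta_pos":[0,0,0],"turn":0.32,"claw":1},
    {"delta_pos":[0,0,0],"turn":0.43,"claw":1},
    {"delta_pos":[0,0,0],"turn":0.54,"claw":1},
    {"delta_pos":[0,0,0],"turn":0.65,"claw":1},
    {"delta_pos":[0,0,0],"turn":0.76,"claw":1},
    {"delta_pos":[0,0,0],"turn":0.87,"claw":1},
    {"delta_pos":[0,0,0],"turn":1,"claw":1},
    {"delta_pos":[0,0,0],"turn":1,"claw":1},
  ],
)

```text
time_s: 12.78
tcp_pos: [534.2, -94.0, 292.8]
orientation: [-2.151, -2.289, -0.001]
ft_force: [0.7, -0.5, 0.3]
grip_width: 85.3
grip_force: 0.0
```

Call:
step_arm(
  motion=[
    {"delta_pos":[0,0,0],"turn":0.1,"claw":1},
    {"delta_pos":[0,0,0],"turn":0.21,"claw":1},
    {"delta_pos":[0,0,0],"turn":0.32,"claw":1},
    {"delta_pos":[0,0,0],"turn":0.43,"claw":1},
    {"delta_pos":[0,0,0],"turn":0.54,"claw":1},
    {"delta_pos":[0,0,0],"turn":0.65,"claw":1},
    {"delta_pos":[0,0,0],"turn":0.76,"claw":1},
    {"delta_pos":[0,0,0],"turn":0.87,"claw":1},
    {"delta_pos":[0,0,0],"turn":1,"claw":1},
    {"delta_pos":[0,0,0],"turn":1,"claw":1},
  ],
)

```text
time_s: 14.02
tcp_pos: [534.1, -94.5, 292.8]
orientation: [0.091, -3.14, -0.001]
ft_force: [0.2, -0.2, -0.1]
grip_width: 85.6
grip_force: 0.0
```

Run:
```python
from h import *
s=snap('wrist'); save(s,'w5.png'); P=cloud(s); o=observe(); print(o['tcp_pos'],o['orientation'],o['joints'].round(2))
r=R.from_rotvec(o['orientation']).as_matrix(); print('y axis yaw',np.degrees(np.arctan2(r[1,1],r[0,1])))
m=(np.hypot(P[...,0]-535,P[...,1]+97)<40)&(P[...,2]>128)&(P[...,2]<142); T=P[m]; print('bar',len(T),cv2.minAreaRect(T[:,:2].astype(np.float32)) if len(T)>3 else '')
```

```text
[534.07483602 -94.59063119 292.81779402] [ 8.85090364e-02 -3.13996829e+00 -8.58996552e-04] [ 0.81  0.53 -1.05  1.74  0.49  1.17  1.24]
y axis yaw 93.22923178508167
bar 1076 ((534.3192138671875, -95.53805541992188), (59.62714385986328, 13.235060691833496), 3.367339611053467)
```

Call:
step_arm(
  motion=[
    {"delta_pos":[0.004,-0.003,-0.3],"turn":0,"claw":1},
    {"delta_pos":[0.004,-0.003,-0.6],"turn":0,"claw":1},
    {"delta_pos":[0.004,-0.003,-0.85],"turn":0,"claw":1},
    {"delta_pos":[0.004,-0.003,-1],"turn":0,"claw":1},
    {"delta_pos":[0.004,-0.003,-1],"turn":0,"claw":1},
  ],
)

```text
time_s: 14.7
tcp_pos: [534.3, -95.2, 142.4]
orientation: [0.092, -3.139, -0.001]
ft_force: [-0.5, 1.0, 1.1]
grip_width: 85.3
grip_force: 0.0
```

Call:
step_arm(
  motion=[
    {"delta_pos":[0,0,-0.05],"turn":0,"claw":1},
    {"delta_pos":[0,0,-0.1],"turn":0,"claw":1},
    {"delta_pos":[0,0,-0.1],"turn":0,"claw":0},
    {"delta_pos":[0,0,-0.1],"turn":0,"claw":-1},
    {"delta_pos":[0,0,-0.1],"turn":0,"claw":-1},
    {"delta_pos":[0,0,-0.1],"turn":0,"claw":-1},
    {"delta_pos":[0,0,-0.1],"turn":0,"claw":-1},
    {"delta_pos":[0,0,-0.1],"turn":0,"claw":-1},
    {"delta_pos":[0,0,-0.1],"turn":0,"claw":-1},
    {"delta_pos":[0,0,-0.1],"turn":0,"claw":-1},
  ],
  grip_force=60,
)

```text
time_s: 15.95
tcp_pos: [534.7, -95.1, 128.4]
orientation: [-0.096, 3.14, 0.0]
ft_force: [-2.2, 2.3, 5.5]
grip_width: 13.1
grip_force: 58.5
```

Run:
```python
from h import *
o=observe(); r=R.from_rotvec(o['orientation']).as_matrix(); print(o['tcp_pos'],o['grip_width'],o['grip_force'],o['ft_force'],o['wrist_torque'],'yaw',np.degrees(np.arctan2(r[1,1],r[0,1])))
```

```text
[534.71043589 -95.07981964 128.37772424] 13.138327415271538 58.52177560329437 [-2.15712069  2.33973352  5.47743967] [0.35621159 0.45017244 0.09192994] yaw 93.49057670777492
```

Bar gripped. I turn it click by click, 24° each.

Call:
step_arm(
  motion=[
    {"delta_pos":[0,0,0],"turn":-0.05,"claw":-1},
    {"delta_pos":[0,0,0],"turn":-0.1,"claw":-1},
    {"delta_pos":[0,0,0],"turn":-0.15,"claw":-1},
    {"delta_pos":[0,0,0],"turn":-0.2,"claw":-1},
    {"delta_pos":[0,0,0],"turn":-0.24,"claw":-1},
    {"delta_pos":[0,0,0],"turn":-0.267,"claw":-1},
    {"delta_pos":[0,0,0],"turn":-0.267,"claw":-1},
    {"delta_pos":[0,0,0],"turn":-0.267,"claw":-1},
  ],
)

```text
time_s: 16.95
tcp_pos: [534.7, -94.9, 128.4]
orientation: [0.56, 3.091, 0.001]
ft_force: [-2.0, 3.3, 7.1]
grip_width: 13.1
grip_force: 58.6
```

```bash
cat > st.py <<'E'
from h import *
o=observe(); r=R.from_rotvec(o['orientation']).as_matrix(); print(o['tcp_pos'],o['grip_width'],o['grip_force'],o['ft_force'],o['wrist_torque'],'yaw',np.degrees(np.arctan2(r[1,1],r[0,1])))
s=snap('wrist'); P=cloud(s)
im=s['image'].max(-1)
m=(np.hypot(P[...,0]-534.5,P[...,1]+95)<64)&(np.hypot(P[...,0]-534.5,P[...,1]+95)>36)&(P[...,2]>94)&(P[...,2]<112)&(im<90)
T=P[m]; print('pointer',len(T),T.mean(0) if len(T) else '', np.degrees(np.arctan2(T[:,1].mean()+95,T[:,0].mean()-534.5)) if len(T) else '')
E
python3 st.py
```

```text
[534.72697272 -94.88220212 128.36654341] 13.061978497740668 58.628870844841 [-2.0039162   3.31167137  7.05655856] [0.75607163 0.55431962 0.06321864] yaw 69.47893782269948
pointer 979 [489.313382   -78.18480869  99.97354112] 159.58837300326647
```

Call:
step_arm(
  motion=[
    {"delta_pos":[0,0,0],"turn":-0.05,"claw":-1},
    {"delta_pos":[0,0,0],"turn":-0.1,"claw":-1},
    {"delta_pos":[0,0,0],"turn":-0.15,"claw":-1},
    {"delta_pos":[0,0,0],"turn":-0.2,"claw":-1},
    {"delta_pos":[0,0,0],"turn":-0.24,"claw":-1},
    {"delta_pos":[0,0,0],"turn":-0.267,"claw":-1},
    {"delta_pos":[0,0,0],"turn":-0.267,"claw":-1},
    {"delta_pos":[0,0,0],"turn":-0.267,"claw":-1},
  ],
)

```text
time_s: 18.0
tcp_pos: [534.8, -94.7, 128.4]
orientation: [1.191, 2.907, 0.001]
ft_force: [-2.3, 4.0, 6.0]
grip_width: 12.7
grip_force: 58.6
```

Call:
step_arm(
  motion=[
    {"delta_pos":[0,0,0],"turn":-0.05,"claw":-1},
    {"delta_pos":[0,0,0],"turn":-0.1,"claw":-1},
    {"delta_pos":[0,0,0],"turn":-0.15,"claw":-1},
    {"delta_pos":[0,0,0],"turn":-0.2,"claw":-1},
    {"delta_pos":[0,0,0],"turn":-0.24,"claw":-1},
    {"delta_pos":[0,0,0],"turn":-0.267,"claw":-1},
    {"delta_pos":[0,0,0],"turn":-0.267,"claw":-1},
    {"delta_pos":[0,0,0],"turn":-0.267,"claw":-1},
    {"delta_pos":[0,0,0],"turn":-0.267,"claw":-1},
    {"delta_pos":[0,0,0],"turn":-0.267,"claw":-1},
  ],
)

```text
time_s: 19.25
tcp_pos: [535.0, -94.6, 128.4]
orientation: [1.769, 2.596, 0.002]
ft_force: [-0.1, 5.9, 5.5]
grip_width: 13.1
grip_force: 58.5
```

```bash
python3 st.py; python3 -c "
from h import *
s=snap('side'); im=s['image']
a=cv2.resize(im[120:225,200:360],None,fx=3,fy=3); b=cv2.resize(im[240:345,190:350],None,fx=3,fy=3)
cv2.imwrite('pics/fin.png',np.vstack([a,b])[:600,:,::-1])"
```

```text
[534.96522935 -94.58654236 128.36460613] 13.09731472753422 58.524354100227356 [-0.13479493  5.86495639  5.52798043] [1.21228432 0.24327586 0.11451223] yaw 21.463065825931263
pointer 983 [516.81562396 -50.11366493  99.95299671] 111.50351211020538
```

View pics/fin.png

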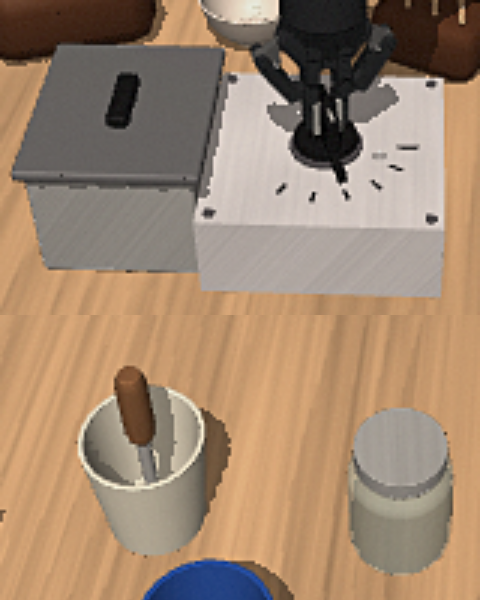

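The crop shows the pointer tip at (343,180) on the third short tick after home, the dial still gripped, and the pin standing in the upright cup (handle at (133,405)). The pointer has turned 72°.

```bash
python3 -c "
from h import *
print(ctrl.sign_off())"
```

```text
the job is handed in; nothing more can be done
None
```

The lock pin stands in the upright white cup, and the dial is gripped at its third stop (72° from home); I handed the job in at about 19 s, and no verdict was returned.

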